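# Index the specimen table one hole to bring the blue dish under the microscope

## Task

On the indexing specimen table, the dish with the blue lid stands one place to one side of the video microscope. Press the red indexing plunger in to free the table and, pushing with closed fingertips, turn the table by one hole, the way that brings the blue dish under the lens; let the plunger spring fully up again so that it locks there, and move clear. Turn it one hole only and do not force it, take hold of nothing, and leave every dish in its place and the other things on the bench as they are.

Things in the scene. Friction and masses are not known exactly. Their poses are not given: they have to be found in the camera images.
- faceplate (a joint): turn of the round aluminium table (244 mm across) about its vertical axis, rad; about 0 at the start, positive = counter-clockwise from above. 6 index holes, 1.047 rad (60 degrees) apart, with 0.013 rad of play either way (0.03 if pushed hard): open slots 20 mm wide in the rim of the fixed steel ring (296 mm across) below. Stays where it is left; turning it takes 3 to 5 N at the knob.
- plunger (a joint): how far the indexing plunger is pressed straight down, m: 0 = up, locked in a hole; 0.009 = fully in. Spring: 3 N up, 7.5 N fully in. Beyond 0.0065 its tongue is under the ring and the table is free. Between holes the ring itself keeps it down at 0.0065, with no finger on it; at the next hole it springs up by itself and locks, unless held down: ease off once the table has left the hole.
- knob_top (a point): centre of the upper face of the plunger's red mushroom knob, 40 mm across, 10 mm thick; moves with knob and table; 94 mm above the bench when up. It sits on a grey arm at the table's rim, 155 mm from the axis, between two upright aluminium finger tabs 60 mm apart; closed fingertips fit between them, press the knob and push on the tab ahead.
- tab_ccw (a point): middle of the inner (knob-side) face of the tab that is pushed to turn the table counter-clockwise, 30 mm beside the knob's centre and level with the tab's top, 119 mm above the bench (25 mm over the knob when up); turns with the table. The tab is 36 mm wide radially and 6 mm thick.
- tab_cw (a point): the same point of the other tab, pushed to turn the table clockwise
- table_axis (a point): point on the table's vertical axis at its upper face, 60 mm above the bench. The table stands bolted on a 12 mm aluminium base plate (380 x 260 mm) with the microscope; the grey arm with the knob and tabs reaches 180 mm from the axis, its upper face 64 mm above the bench.
- lens_axis (a point): centre of the underside of the microscope's ring light (66 mm across, 160 mm above the bench), on the lens axis over the viewing place, 78 mm from the table's axis, opposite the plunger's starting hole. The white tube and camera stand above it, up to 373 mm; their 25 mm column is 149 mm away, outward and to the left seen from the table's axis.
- dish_blue: the dish to bring under the lens: closed round dish with blue lid, 60 mm across, 15 mm high, loose, standing between three 6 mm high pins on the table 78 mm from its axis, one place (60 degrees) to one side or the other of the viewing place; origin = centre of its underside
- dish_amber: a like dish, orange lid, on the place on the other side of the viewing place; same size, origin = centre of its underside
- dish_white: a like dish, white lid, at the start under the lens; same size, origin = centre of its underside
- dish_green: a like dish, green lid, elsewhere on the table; same size, origin = centre of its underside
- beaker: loose glass beaker on the bench, 60 mm across, 75 mm high; origin = centre of its underside
- reagent_bottle: loose amber bottle, 52 mm across, 110 mm high; origin = centre of its underside
- tip_box: loose box with blue base and clear lid, 120 x 85 x 67 mm; origin = centre of its underside
- timer: loose white timer lying on the bench, 70 x 60 x 20 mm; origin = centre of its underside
- forceps: loose steel forceps, 120 mm long, 4 mm high, lying on a green mat; origin = centre of its underside
There are look-alikes about, which are no part of the job. What is meant by the dish_blue is not black, and is the larger of those in its own colour.

How it is judged:
On the way, in this order (a step that is already met when the one before it is completed fails the run):
1. the plunger is pressed in with the table still at its first hole (value of joint plunger above 0.006 m and value of joint faceplate between -0.05 and 0.05 rad).
2. the table is turned off that hole, half-way and more to the next, the plunger still in (value of joint plunger above 0.005 m and (value of joint faceplate above 0.55 rad or value of joint faceplate below -0.55 rad)).
3. the plunger has sprung up in the next hole with the blue dish under the lens (value of joint plunger below 0.0015 m and horizontal distance between dish_blue and lens_axis below 0.007 m), for 0.2 s.
At the end, for the whole second after the job is handed in: The blue dish stands flat on the table with its centre within 7 mm of the lens axis, the plunger is fully up (within 1.5 mm) in that hole and the table is at rest (all of step 3 and velocity of joint faceplate between -0.02 and 0.02 rad/s and height (world z) of dish_blue below 0.063 m and angle between dish_blue's own z axis and vertical below 0.06 rad); the robot touches nothing.
It fails at once if the table is turned past the next hole (value of joint faceplate above 1.25 rad or value of joint faceplate below -1.25 rad).
It fails at once if the table is forced: the fingers push on it or on the plunger with more than 60 N (contact force between the fingers and faceplate above 60 N or contact force between the fingers and plunger above 60 N).
It fails at once if a dish is lifted (over 10 mm), tipped or pushed off its place (height (world z) of any of dish_blue, dish_amber, dish_white, dish_green above 0.07 m or angle between any of dish_blue, dish_amber, dish_white, dish_green's own z axis and vertical above 0.25 rad or horizontal distance between any of dish_blue, dish_amber, dish_white, dish_green and table_axis above 0.088 m or horizontal distance between any of dish_blue, dish_amber, dish_white, dish_green and table_axis below 0.068 m).
It fails at once if something else on the bench is moved more than 20 mm or knocked over (distance of any of beaker, reagent_bottle, tip_box, timer, forceps from where it was at the start of the episode above 0.02 m or angle between any of beaker, reagent_bottle's own z axis and vertical above 0.5 rad).
It also fails if it takes over 58 s, if anything falls off the work surface, if the arm or the gripper's body presses on something with over 40 N, if the wrist force passes 120 N, or if a joint passes its speed limit or range.

## Robot

A 7-joint arm with a two-finger parallel gripper is mounted at the origin on the work surface. World frame = base frame: x ahead of the robot, y to its left, z up, the work surface at z = 0. Lengths are in m, angles in rad, forces in N, time in s.
With the tool pointing down it reaches from about 0.425 to 0.925 m from the base axis. Payload 6.8 kg.
Tool frame: the origin (TCP) lies on the mounting face of the last link; the fingertips stand 182 mm ahead of it and the grasp point (between the pads) lies grasp_offset ahead of it (grasp_offset is the distance from the TCP to the grasp point, in m); x points along the fingers, z is the direction in which the jaws open and shut, and the axes are right-handed (so a half turn about x gives the same grasp; the last joint's range is limited). The gripper opens to 88 mm and grips with 3 to 60 N. Pads are 20 mm wide; open, the fingers measure 115 mm over their backs; the gripper's body (75 mm by 178 mm) begins 61 mm behind the grasp point.
Start: joints at [-1.398, 0.477, 0.022, 1.555, -0.011, 1.109, -0.083], TCP at [0.187, 0.649, 0.405] pointing down, gripper open.
Joint ranges: [-2.96, 2.96], [-0.34, 2.1], [-1.41, 1.46], [0.24, 2.44], [-1.37, 4.51], [0.17, 1.92], [-2.96, 2.96]. Speed limits (rad/s): [2.39, 2.39, 3.14, 3.14, 3.14, 3.14, 3.14].

## Interface

Orientations are given as [roll, pitch, yaw] about the fixed x, y, z axes, in that order (R = Rz(yaw) Ry(pitch) Rx(roll)).
In Python, from plant import sense, grab_frame, camera_info, close_job, grasp_offset gives the robot as it stands.
- The arm moves only by the tool move_arm, never from a script. Its argument "steps" is one flat list of numbers, 7 for each row, row after row: the finger opening in mm, from 0 to 87.8, then the shift along the tool's x, y, z in mm, then the turn, a rotation vector about the tool's x, y, z in rad. In form: [fingers, tx, ty, tz, rx, ry, rz, fingers, tx, ty, tz, rx, ry, rz, ...]. A call has 1 to 5 rows; each row shifts and turns the commanded pose from where the row before left it, along the tool's axes as they then stand; what a row does not reach is not made up. A row lasts 1/10 s, in which the tool goes at most 50 mm and 8.59 degrees, less where a joint would pass 70% of its speed; a pose out of reach is approached as far as the arm can. A call is refused whole if a number of a shift passes 50 or a number of a turn 0.15, either way. A call with a gripper value outside its range is refused whole. The fingers move at their own pace and stop on an object; "squeeze" is the grip in N (left out, the last holds). Time passes only in rows, so rows that do not move let the fingers close. It gives the time, the measured TCP pose, the force and the opening at its end, in the units of the state.
- sense(): the state, without advancing time (a new reading comes with each control period).
- grab_frame(name): name is "scene" or "top"; returns (picture, depth): 384x512x3 uint8, red, green, blue; 384x512 float32, m along the optical axis (not along the pixel's ray), 0 where there is no reading.
- camera_info(name): a dict with "fx", "fy", "cx", "cy" (pixels), "cam_to_world" (4x4, takes a point from camera to world coordinates). Camera axes: x right, y up, looking along -z (the intrinsics and any distortion apply to the point x, -y, -z); pixel columns grow to the right and rows downward; lengths in m; the calibration is good to about 2 mm. A picture is of the moment at which its call begins. camera_info takes no time and is no camera call.
- close_job(): hands the job in, once; it reports no verdict.
The state is a dict: "time_s": time; "q": joint angles; "qvel": joint speeds; "tau": joint torques, N m; "ee_pos": TCP position; "tcp_rot": TCP orientation; "wrist_force": force on the tool from outside, world axes, zero at the start; "ft_torque": the same for the moment, N m; "opening": opening from 0.0 (shut) to 1.0 (fully open).
Only numpy, scipy, OpenCV 4.12 (cv2) and the standard library are available. Lean on these libraries where they do the work, as an engineer would, in place of code of your own. Each camera call takes 0.05 s, during which the arm holds its last target.

## Working session

There is one attempt and no reset: what is moved stays moved. The work goes in short steps, Python scripts to look and compute and a tool call to move; the robot and the scene stay as the last step left them, time stands still between calls to the robot, and variables do not carry over. Pictures are saved under pics/ and viewed, and the job is handed in when it is done.

Besides the shell and the picture viewer there is one more tool, called after "Request:" as name(argument=value, ...), one argument or row to a line, values as JSON. move_arm: Moves the arm, as the interface text tells. Its arguments: {"type":"object","properties":{"steps":{"type":"array","items":{"type":"number"}},"squeeze":{"type":"number"}},"required":["steps"]}

```bash
mkdir -p pics; ls
python3 - <<'E'
from plant import sense, grab_frame, camera_info, grasp_offset
import cv2, numpy as np
print(grasp_offset, sense())
for n in("scene","top"):
    p,d=grab_frame(n); np.savez(f"{n}0.npz",p=p,d=d)
    print(n,camera_info(n))
    cv2.imwrite(f"pics/{n}0.png",p[:,:,::-1])
E
```

```text
pics
0.1633 {'time_s': 0.0, 'q': array([-1.39809667,  0.47777188,  0.02236561,  1.55639136, -0.01149242,
        1.10929762, -0.08310734]), 'qvel': array([-0.00184788,  0.00011209, -0.00032244,  0.00164711, -0.00111251,
        0.00010086,  0.00055804]), 'tau': array([-1.07213668e-04, -5.82864618e+01,  1.53493188e+00, -2.72597855e+01,
       -5.42191684e-02,  1.73402962e-02,  1.71961783e-04]), 'ee_pos': array([0.18699199, 0.64831491, 0.40372625]), 'tcp_rot': array([-3.05740466,  1.56905665, -1.76741272]), 'wrist_force': array([-0.51179104, -0.08657339,  0.17315012]), 'ft_torque': array([ 0.02430006,  0.05648671, -0.04535633]), 'opening': 0.9973257195909349}
scene {'fx': 366.1242041502832, 'fy': 366.1242041502832, 'cx': 252.2566049498898, 'cy': 189.59915138820108, 'cam_to_world': array([[-0.5217506 , -0.69198327,  0.49893432,  1.1192949 ],
       [ 0.85308731, -0.42614537,  0.30106838,  0.34955063],
       [ 0.00428427,  0.58271715,  0.81266375,  1.04582859],
       [ 0.        ,  0.        ,  0.        ,  1.        ]])}
top {'fx': 409.97304679002673, 'fy': 409.97304679002673, 'cx': 260.84266699221615, 'cy': 185.36534815904852, 'cam_to_world': array([[-1.96407503e-02,  9.96854317e-01, -7.67835378e-02,
         4.62023515e-01],
       [-9.99669637e-01, -2.08535254e-02, -1.50249023e-02,
         8.63418723e-04],
       [-1.65788462e-02,  7.64630710e-02,  9.96934572e-01,
         1.23341887e+00],
       [ 0.00000000e+00,  0.00000000e+00,  0.00000000e+00,
         1.00000000e+00]])}
```

View pics/scene0.png

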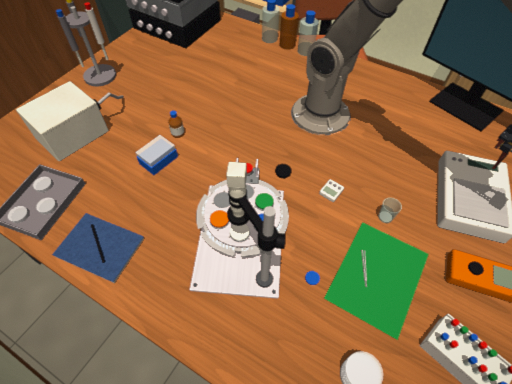

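View pics/top0.png

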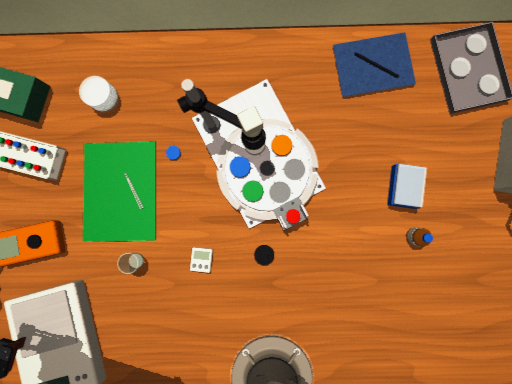

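```bash
cat > h.py <<'E'
import numpy as np, cv2
from plant import camera_info
def ray(n,u,v,z):
    c=camera_info(n);M=c["cam_to_world"]
    d=M[:3,:3]@np.array([(u-c["cx"])/c["fx"],-(v-c["cy"])/c["fy"],-1]);o=M[:3,3]
    return o+d*(z-o[2])/d[2]
def dep(n,u,v,d):
    c=camera_info(n);M=c["cam_to_world"]
    return M[:3,:3]@(d*np.array([(u-c["cx"])/c["fx"],-(v-c["cy"])/c["fy"],-1]))+M[:3,3]
def blobs(p,hlo,hhi,smin=150,vmin=80,amin=25):
    h=cv2.cvtColor(p,cv2.COLOR_RGB2HSV);H,S,V=[h[:,:,i].astype(int) for i in range(3)]
    m=((H>=hlo)&(H<=hhi) if hlo<=hhi else (H>=hlo)|(H<=hhi))&(S>smin)&(V>vmin)
    k,l,s,c=cv2.connectedComponentsWithStats(m.astype(np.uint8))
    return [(s[i,4],s[i,2],s[i,3],*c[i]) for i in range(1,k) if s[i,4]>=amin]
E
python3 - <<'E'
from h import *
for n in("scene","top"):
    f=np.load(n+"0.npz");p,d=f["p"],f["d"]
    for nm,a,b,z in(("red",172,5,.094),("blue",100,125,.075),("green",55,75,.075),("orange",8,18,.075)):
        for s in blobs(p,a,b,180,120):
            u,v=s[3:]; dd=d[int(round(v)),int(round(u))]
            print(n,nm,s[:3],np.round([u,v],1),ray(n,u,v,z).round(4),dep(n,u,v,dd).round(4))
p=cv2.imread("pics/top0.png")[70:240,170:340];cv2.imwrite("pics/c1.png",cv2.resize(p,None,fx=3.5,fy=3.5,interpolation=2))
p=cv2.imread("pics/scene0.png")[150:300,180:330];cv2.imwrite("pics/c2.png",cv2.resize(p,None,fx=4,fy=4,interpolation=2))
E
```

```text
scene red (np.int32(25), np.int32(6), np.int32(7)) [86.6  4.5] [-0.002  -1.3024  0.094 ] [ 0.2746 -0.895   0.3288]
scene red (np.int32(45), np.int32(6), np.int32(10)) [248.9 167.6] [ 0.4636 -0.0598  0.094 ] [ 0.464  -0.0596  0.0946]
scene red (np.int32(33), np.int32(7), np.int32(7)) [455.2 321.8] [0.6174 0.6533 0.094 ] [0.6174 0.6533 0.0941]
scene red (np.int32(30), np.int32(7), np.int32(6)) [454.  343.5] [0.6722 0.6636 0.094 ] [0.6718 0.6639 0.0932]
scene red (np.int32(37), np.int32(7), np.int32(8)) [483.1 344.5] [0.6372 0.7254 0.094 ] [0.6379 0.7248 0.0953]
scene red (np.int32(35), np.int32(7), np.int32(7)) [482.9 367.9] [0.6924 0.7359 0.094 ] [0.6927 0.7357 0.0945]
scene blue (np.int32(28), np.int32(8), np.int32(4)) [290.5   6.5] [-0.5575 -0.4428  0.075 ] [-0.3648 -0.3518  0.1865]
scene blue (np.int32(31), np.int32(8), np.int32(5)) [310.3  12.9] [-0.5554 -0.3301  0.075 ] [-0.3495 -0.2466  0.1943]
scene blue (np.int32(37), np.int32(30), np.int32(14)) [152.4 162. ] [ 0.6038 -0.3641  0.075 ] [ 0.5988 -0.371   0.0656]
scene blue (np.int32(131), np.int32(13), np.int32(12)) [312.  277.5
[... 3371 characters left out ...]
6744), np.int32(72), np.int32(99)) [118.8 191.4] [0.5425 0.423  0.075 ] [0.5471 0.4472 0.0085]
top green (np.int32(307), np.int32(20), np.int32(20)) [252.5 190.6] [0.5369 0.0423 0.075 ] [0.5369 0.0423 0.0751]
top orange (np.int32(125270), np.int32(512), np.int32(361)) [274.4 212.4] [ 0.4741 -0.0184  0.075 ] [ 0.4742 -0.0187  0.0616]
top orange (np.int32(587), np.int32(18), np.int32(63)) [505.4  44.1] [ 0.9448 -0.6946  0.075 ] [ 9.758e-01 -7.393e-01  5.000e-04]
top orange (np.int32(323), np.int32(20), np.int32(20)) [281.4 144.7] [ 0.6664 -0.0427  0.075 ] [ 0.6659 -0.0426  0.0779]
top orange (np.int32(247), np.int32(21), np.int32(25)) [ 11.5 375.8] [0.0378 0.7178 0.075 ] [0.0111 0.7628 0.0022]
```

View pics/c1.png

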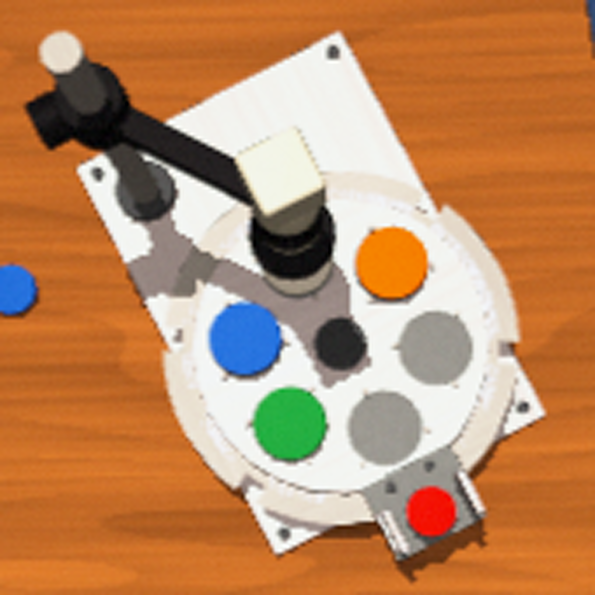

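View pics/c2.png

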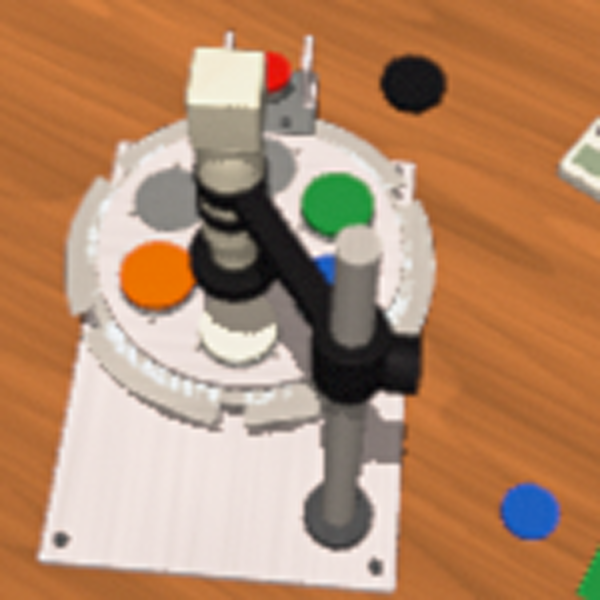

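Run:
```python
from h import *
from plant import sense
from scipy.spatial.transform import Rotation as R
s=sense();r=R.from_euler('xyz',s['tcp_rot']).as_matrix();print(r.round(3))
print("jaw line angle deg",np.degrees(np.arctan2(r[1,2],r[0,2])))
A=np.array([.6016,-.0002]);
K=ray("top",292.8,215.8,.094)[:2];B=ray("top",239.8,166.4,.075)[:2];G=ray("top",252.5,190.6,.075)[:2];O=ray("top",281.4,144.7,.075)[:2]
A=(G+O)/2
for n,P in zip("KBGO",(K,B,G,O)):
    v=P-A;print(n,np.hypot(*v),np.degrees(np.arctan2(v[1],v[0]))%360)
# tab tops by depth >.105 around knob, from both cams
for n in("top","scene"):
    d=np.load(n+"0.npz")["d"];pts=[]
    for v in range(140,240):
        for u in range(220,320):
            if d[v,u]>0:
                P=dep(n,u,v,d[v,u])
                if np.hypot(*(P[:2]-K))<.055 and .108<P[2]<.13: pts.append(P)
    pts=np.array(pts);
    t=np.array([-(K-A)[1],(K-A)[0]])/np.hypot(*(K-A));rad=(K-A)/np.hypot(*(K-A))
    q=np.c_[(pts[:,:2]-K)@t,(pts[:,:2]-K)@rad,pts[:,2]]
    for sg in(1,-1):
        w=q[q[:,0]*sg>0];print(n,sg,len(w),w.min(0).round(4) if len(w) else 0,w.mean(0).round(4) if len(w) else 0,w.max(0).round(4) if len(w) else 0)
```

```text
[[-0.    -0.961  0.277]
 [-0.002  0.277  0.961]
 [-1.    -0.    -0.002]]
jaw line angle deg 73.91452881448635
K 0.15426459844661838 206.39510178700206
B 0.07751010165420148 86.29291906217226
G 0.0774182383246491 146.76372989606793
O 0.0774182383246491 326.76372989606796Traceback (most recent call last):
  File "<stdin>", line 17, in <module>
  File "h.py", line 8, in dep
    c=camera_info(n);M=c["cam_to_world"]
ValueError: time passes only in moves, steps and waits
```

Request:
move_arm(
  steps=[0,0,-25,-22,0,0,0,0,0,-35,-30,0,0,0,0,0,-35,-30,0,0,0,0,0,-35,-30,0,0,0,0,0,-35,-30,0,0,0],
  squeeze=20,
)

```text
time_s: 0.6
ee_pos: [0.3069, 0.4646, 0.4043]
tcp_rot: [3.055, 1.57, -1.939]
wrist_force: [0.9, -0.1, -0.6]
opening: 0.586
```

Request:
move_arm(
  steps=[0,0,-35,-30,-0.1,0,0,0,0,-35,-30,-0.12,0,0,0,0,-33,-30,-0.12,0,0,0,0,0,0,-0.12,0,0,0,0,0,0,-0.12,0,0],
)

```text
time_s: 1.1
ee_pos: [0.3929, 0.3584, 0.4044]
tcp_rot: [2.537, 1.57, -1.875]
wrist_force: [-1.0, 0.3, -0.2]
opening: 0.127
```

Request:
move_arm(
  steps=[0,0,0,0,-0.1,0,0,0,0,0,0,-0.063,0,0,0,0,0,0,0,0,0],
)

```text
time_s: 1.4
ee_pos: [0.3917, 0.3599, 0.4044]
tcp_rot: [1.833, 1.57, -2.417]
wrist_force: [-0.1, 0.5, -0.1]
opening: 0.005
```

```bash
cat > st.py <<'E'
import numpy as np
from plant import sense
from scipy.spatial.transform import Rotation as R
s=sense();r=R.from_euler('xyz',s['tcp_rot']).as_matrix()
K=np.array([.4632,-.0693]);A=np.array([.6016,-.0002])
p=s['ee_pos']
tip=p+r@[.182,0,0]
print("t",s['time_s'],"tip",tip.round(4),"jaw",np.degrees(np.arctan2(r[1,2],r[0,2])).round(2),"down",r[:,0].round(4),"q",s['q'].round(2),"F",s['wrist_force'].round(2),"op",round(s['opening'],3))
F=s['wrist_force'];print("F tool",(r.T@F).round(2))
v=tip[:2]-A;print("tip polar",np.hypot(*v).round(4),(np.degrees(np.arctan2(v[1],v[0]))%360).round(2))
d=np.append(K-tip[:2],0);print("to knob in tool mm",(r.T@d*1000).round(1))
E
python3 st.py
```

```text
t 1.4 tip [0.3916 0.3598 0.2224] jaw 116.5 down [-5.e-04 -4.e-04 -1.e+00] q [-0.88  0.24  0.02  1.9  -0.01  1.    1.18] F [-0.09  0.55 -0.13] op 0.005
F tool [ 0.13 -0.16  0.53]
tip polar 0.4168 120.25
to knob in tool mm [ 1.000e-01  1.274e+02 -4.160e+02]
```

Request:
move_arm(
  steps=[0,0,10,-32,0,0,0,0,0,13,-42,0,0,0,0,0,13,-42,0,0,0,0,0,13,-42,0,0,0,0,0,13,-42,0,0,0],
)

```text
time_s: 1.9
ee_pos: [0.4253, 0.1517, 0.4046]
tcp_rot: [-0.682, 1.571, 1.35]
wrist_force: [1.3, 0.3, -0.2]
opening: 0.01
```

Request:
move_arm(
  steps=[0,0,13,-42,0,0,0,0,0,13,-42,0,0,0,0,0,13,-42,0,0,0,0,0,13,-42,0,0,0,0,0,13,-38,0,0,0],
)

```text
time_s: 2.4
ee_pos: [0.4589, -0.062, 0.4048]
tcp_rot: [-1.887, 1.57, 0.143]
wrist_force: [0.9, 1.2, 0.6]
opening: 0.002
```

Request:
move_arm(
  steps=[0,20,0,0,0,0,0,0,30,0,0,0,0,0,0,20,0,0,0,0,0,0,0,0,0,0,0,0],
)

```text
time_s: 2.8
ee_pos: [0.4579, -0.0598, 0.3324]
tcp_rot: [1.218, 1.565, -3.034]
wrist_force: [-0.4, 0.6, -0.4]
opening: 0.002
```

```bash
python3 st.py
python3 - <<'E'
from plant import grab_frame
import cv2
for n,(a,b,c,d) in(("top",(150,260,230,350)),("scene",(100,220,180,320))):
    p,_=grab_frame(n); cv2.imwrite(f"pics/{n}1.png",cv2.resize(p[a:b,c:d,::-1],None,fx=5,fy=5,interpolation=2))
E
```

```text
t 2.8 tip [ 0.4569 -0.0599  0.1504] jaw 116.38 down [-5.3e-03 -6.0e-04 -1.0e+00] q [-0.31  0.23  0.35  2.14 -0.11  0.8   2.14] F [-0.44  0.58 -0.45] op 0.002
F tool [0.45 0.13 0.72]
tip polar 0.1565 202.43
to knob in tool mm [ -0.   -1.4 -11.2]
```

View pics/top1.png

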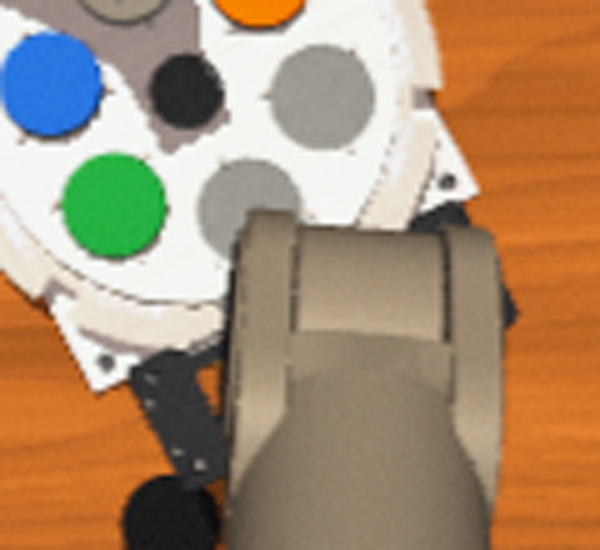

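View pics/scene1.png

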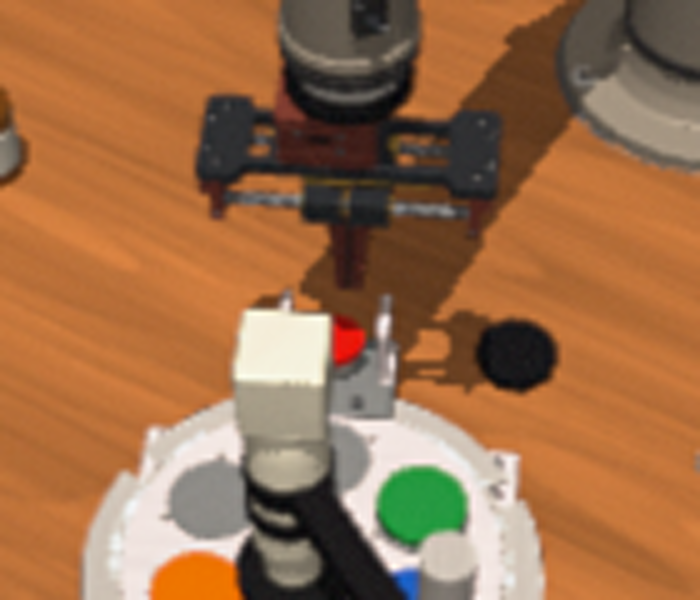

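Request:
move_arm(
  steps=[0,15,0,0,0,0,0,0,20,0,0,0,0,0,0,15,0,0,0,0,0,0,0,0,0,0,0,0],
)

```text
time_s: 3.3
ee_pos: [0.459, -0.0597, 0.2845]
tcp_rot: [1.078, 1.57, 3.11]
wrist_force: [0.1, 0.2, 0.2]
opening: 0.003
```

```bash
python3 st.py
python3 - <<'E'
from plant import grab_frame
import cv2
for n,(a,b,c,d) in(("scene",(130,210,210,290)),):
    p,_=grab_frame(n); cv2.imwrite(f"pics/{n}2.png",cv2.resize(p[a:b,c:d,::-1],None,fx=7,fy=7,interpolation=2))
E
```

```text
t 3.3 tip [ 0.4588 -0.0597  0.1025] jaw 116.47 down [-0.001  0.    -1.   ] q [-0.28  0.31  0.32  2.17 -0.16  0.68  2.18] F [0.09 0.18 0.16] op 0.003
F tool [-0.16 -0.16  0.12]
tip polar 0.1546 202.61
to knob in tool mm [ -0.    0.4 -10.6]
```

View pics/scene2.png

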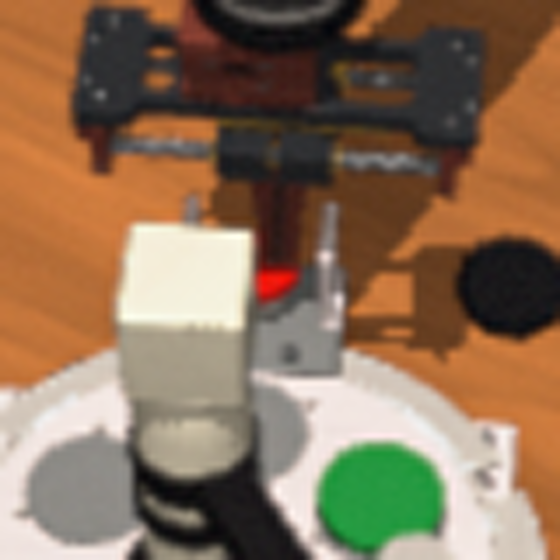

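Request:
move_arm(
  steps=[0,3,0,2,0,0,0,0,3,0,2,0,0,0,0,2,0,0,0,0,0,0,0,0,0,0,0,0],
)

```text
time_s: 3.75
ee_pos: [0.4573, -0.0562, 0.2767]
tcp_rot: [-1.374, 1.571, 0.659]
wrist_force: [-0.9, -0.3, 0.0]
opening: 0.001
```

```bash
python3 st.py
```

```text
t 3.75 tip [ 0.4573 -0.0562  0.0947] jaw 116.49 down [ 1.e-04  1.e-04 -1.e+00] q [-0.28  0.32  0.32  2.19 -0.16  0.66  2.18] F [-0.91 -0.28  0.01] op 0.001
F tool [-0.01  0.94  0.16]
tip polar 0.1548 201.2
to knob in tool mm [ -0.    0.6 -14.4]
```

Request:
move_arm(
  steps=[0,2,0,0,0,0,0,0,0,0,0,0,0,0],
)

```text
time_s: 3.95
ee_pos: [0.4574, -0.0563, 0.2747]
tcp_rot: [-1.292, 1.571, 0.741]
wrist_force: [-0.5, 1.2, 2.8]
opening: 0.002
```

Request:
move_arm(
  steps=[0,3,0,0,0,0,0,0,0,0,0,0,0,0],
)

```text
time_s: 4.15
ee_pos: [0.4574, -0.0563, 0.2716]
tcp_rot: [-1.705, 1.571, 0.328]
wrist_force: [-0.9, 1.3, 5.1]
opening: 0.004
```

Request:
move_arm(
  steps=[0,2,0,0,0,0,0,0,0,0,0,0,0,0],
)

```text
time_s: 4.35
ee_pos: [0.4574, -0.0563, 0.2697]
tcp_rot: [-1.641, 1.571, 0.392]
wrist_force: [-1.2, 0.9, 5.8]
opening: 0.004
```

```bash
python3 st.py
```

```text
t 4.35 tip [ 0.4575 -0.0563  0.0877] jaw 116.48 down [ 2.e-04  1.e-04 -1.e+00] q [-0.28  0.33  0.31  2.19 -0.17  0.64  2.19] F [-1.17  0.86  5.77] op 0.004
F tool [-5.77  0.66  1.3 ]
tip polar 0.1547 201.26
to knob in tool mm [  0.    0.7 -14.2]
```

Request:
move_arm(
  steps=[0,1.5,0,0,0,0,0,0,0,0,0,0,0,0],
)

```text
time_s: 4.55
ee_pos: [0.4574, -0.0563, 0.2683]
tcp_rot: [-1.54, 1.57, 0.493]
wrist_force: [-1.6, 0.7, 5.4]
opening: 0.006
```

Request:
move_arm(
  steps=[0,0.5,0,0,0,0,0,0,0,0,0,0,0,0],
)

```text
time_s: 4.75
ee_pos: [0.4574, -0.0563, 0.2679]
tcp_rot: [-1.483, 1.57, 0.55]
wrist_force: [-1.6, -0.1, 7.1]
opening: 0.007
```

Request:
move_arm(
  steps=[0,0,0,2,0,0,0,0,0,0,2,0,0,0,0,0,0,2,0,0,0],
)

```text
time_s: 5.05
ee_pos: [0.4553, -0.0515, 0.2682]
tcp_rot: [-2.326, 1.568, -0.294]
wrist_force: [0.1, -2.8, 5.8]
opening: 0.003
```

```bash
python3 st.py
```

```text
t 5.05 tip [ 0.4557 -0.0517  0.0862] jaw 116.43 down [ 2.4e-03 -7.0e-04 -1.0e+00] q [-0.29  0.33  0.31  2.2  -0.17  0.63  2.18] F [ 0.07 -2.75  5.79] op 0.003
F tool [-5.79  1.16 -2.5 ]
tip polar 0.1547 199.44
to knob in tool mm [  0.    1.2 -19.1]
```

Request:
move_arm(
  steps=[0,0.3,0,3,0.02,0,0,0,0,0,3,0.02,0,0,0,0,0,3,0.02,0,0],
)

```text
time_s: 5.35
ee_pos: [0.4521, -0.0432, 0.2682]
tcp_rot: [-2.083, 1.566, -0.111]
wrist_force: [2.2, -0.7, 5.2]
opening: 0.008
```

```bash
python3 st.py;  python3 - <<'E'
from plant import grab_frame
import cv2
for n,(a,b,c,d) in(("scene",(130,210,210,290)),):
    p,_=grab_frame(n); cv2.imwrite(f"pics/{n}3.png",cv2.resize(p[a:b,c:d,::-1],None,fx=7,fy=7,interpolation=2))
E
```

```text
t 5.35 tip [ 0.4529 -0.0433  0.0862] jaw 112.96 down [ 4.4e-03 -5.0e-04 -1.0e+00] q [-0.32  0.33  0.33  2.21 -0.18  0.63  2.11] F [ 2.19 -0.68  5.19] op 0.008
F tool [-5.18 -1.77 -1.49]
tip polar 0.1548 196.16
to knob in tool mm [  0.1   0.7 -28. ]
```

View pics/scene3.png

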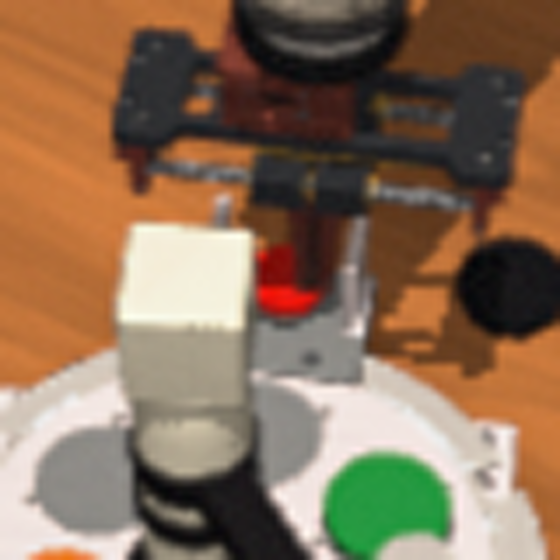

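Request:
move_arm(
  steps=[0,0,0,4,0.026,0,0,0,0,0,4,0.026,0,0,0,0,0,0,4,0.026,0,0,0,0,-0.2,4,0.026,0,0],
)

```text
invalid input at $.steps: expected a multiple of 7 numbers
```

Request:
move_arm(
  steps=[0,0,0,4,0.026,0,0,0,0,0,4,0.026,0,0,0,0,0,4,0.026,0,0,0,0,-0.2,4,0.026,0,0],
)

```text
time_s: 5.8
ee_pos: [0.4477, -0.0279, 0.2687]
tcp_rot: [-1.899, 1.563, -0.032]
wrist_force: [5.2, -0.0, 5.9]
opening: 0.006
```

```bash
python3 st.py;  python3 - <<'E'
from plant import grab_frame
import cv2
for n,(a,b,c,d) in(("scene",(130,210,210,290)),):
    p,_=grab_frame(n); cv2.imwrite(f"pics/{n}4.png",cv2.resize(p[a:b,c:d,::-1],None,fx=7,fy=7,interpolation=2))
E
```

```text
t 5.8 tip [ 0.4491 -0.0279  0.0867] jaw 107.01 down [ 7.5e-03 -2.0e-04 -1.0e+00] q [-0.37  0.32  0.35  2.22 -0.18  0.62  1.98] F [ 5.22 -0.05  5.93] op 0.006
F tool [-5.89 -5.02 -1.59]
tip polar 0.155 190.3
to knob in tool mm [  0.1  -1.4 -43.7]
```

View pics/scene4.png

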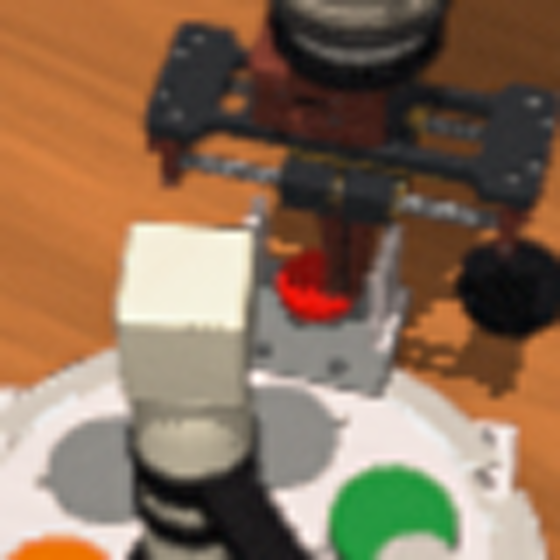

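Request:
move_arm(
  steps=[0,-3,0,1,0.006,0,0,0,-5,0,0,0,0,0,0,-6,0,0,0,0,0,0,0,0,0,0,0,0],
)

```text
time_s: 6.25
ee_pos: [0.4449, -0.027, 0.2819]
tcp_rot: [-1.527, 1.57, 0.335]
wrist_force: [-0.4, 0.3, 0.7]
opening: 0.006
```

```bash
python3 st.py;  python3 - <<'E'
from plant import grab_frame
import cv2
from h import *
p,d=grab_frame("scene");cv2.imwrite(f"pics/scene5.png",cv2.resize(p[130:210,210:290,::-1],None,fx=7,fy=7,interpolation=2))
for s in blobs(p,172,5,150,100,15):
    if 200<s[3]<320 and 140<s[4]<230:print(s,ray("scene",s[3],s[4],.0875))
E
```

```text
t 6.25 tip [ 0.445  -0.027   0.0999] jaw 106.73 down [ 5.e-04  2.e-04 -1.e+00] q [-0.39  0.29  0.36  2.22 -0.17  0.66  1.95] F [-0.36  0.32  0.67] op 0.006
F tool [-0.67  0.25  0.41]
tip polar 0.1589 189.7
to knob in tool mm [  0.   -5.3 -45.8]
(np.int32(84), np.int32(11), np.int32(11), np.float64(254.75), np.float64(170.57142857142858)) [ 0.45972798 -0.03925083  0.0875    ]
```

View pics/scene5.png

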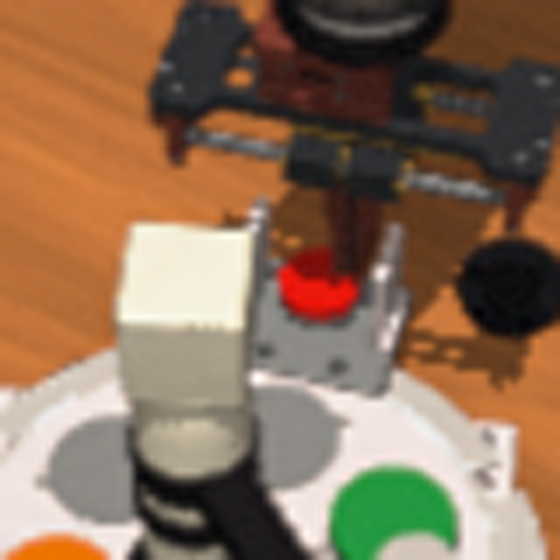

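Request:
move_arm(
  steps=[0,-2,-2,1,0,0,0,0,0,-1,4.7,0.03,0,0,0,0,-1,6.2,0.04,0,0,0,0,-1,6.2,0.04,0,0,0,0,-1,6.2,0.04,0,0],
)

```text
time_s: 6.8
ee_pos: [0.4449, -0.0025, 0.2834]
tcp_rot: [2.709, 1.569, -1.864]
wrist_force: [-0.3, -4.4, 3.7]
opening: 0.003
```

```bash
cat > k.py <<'E'
import sys
from plant import grab_frame
from h import *
p,d=grab_frame("scene");cv2.imwrite(f"pics/{sys.argv[1]}.png",cv2.resize(p[120:260,190:350,::-1],None,fx=5,fy=5,interpolation=2))
for s in blobs(p,172,5,150,100,15):
    if 200<s[3]<330 and 140<s[4]<250:
        P=ray("scene",s[3],s[4],.0875);print(s,P,"knob deg",np.degrees(np.arctan2(P[1]+.0002,P[0]-.6016))%360)
E
python3 st.py; python3 k.py s6
```

```text
t 6.8 tip [ 0.4449 -0.0028  0.1014] jaw 98.0 down [-4.0e-04 -1.3e-03 -1.0e+00] q [-0.47  0.29  0.39  2.22 -0.18  0.66  1.76] F [-0.35 -4.44  3.71] op 0.003
F tool [-3.7   0.96 -4.35]
tip polar 0.1567 180.93
to knob in tool mm [  0.1  -8.9 -68.4]
(np.int32(84), np.int32(11), np.int32(10), np.float64(259.6190476190476), np.float64(171.76190476190476)) [ 0.45554382 -0.02278186  0.0875    ] knob deg 188.78895279818107
```

View pics/s6.png

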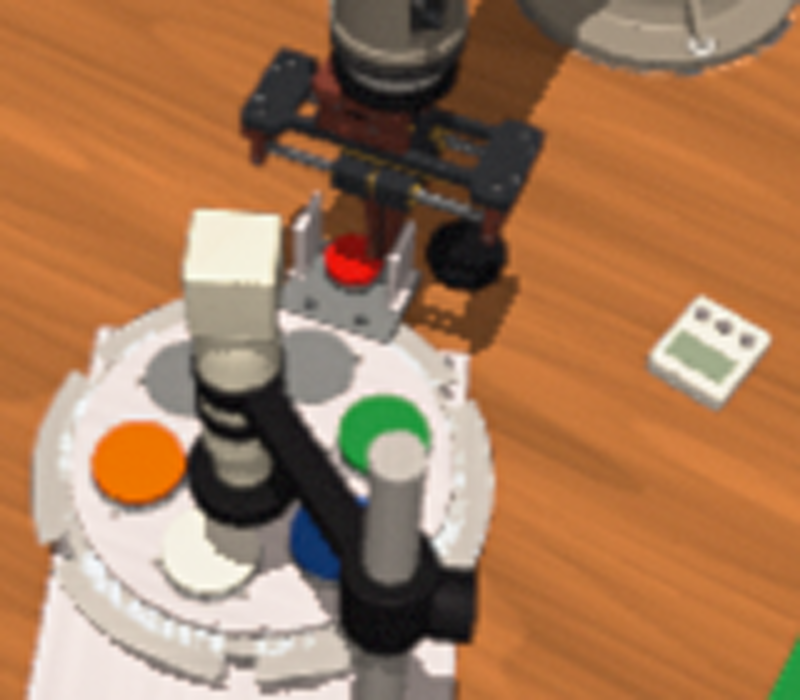

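Request:
move_arm(
  steps=[0,0,-1,6.2,0.04,0,0,0,0,-1,6.2,0.04,0,0,0,0,-1,6.2,0.04,0,0,0,0,-1,6.2,0.04,0,0,0,0,-1,6.2,0.04,0,0],
)

```text
time_s: 7.35
ee_pos: [0.4477, 0.0287, 0.2832]
tcp_rot: [2.249, 1.569, -2.523]
wrist_force: [-1.0, -3.9, 2.9]
opening: 0.006
```

```bash
python3 st.py; python3 k.py s7
```

```text
t 7.35 tip [0.4474 0.0285 0.1012] jaw 86.6 down [-0.0016 -0.0011 -1.    ] q [-0.57  0.3   0.43  2.21 -0.2   0.67  1.51] F [-1.02 -3.91  2.91] op 0.006
F tool [-2.9   0.79 -3.97]
tip polar 0.1569 169.45
to knob in tool mm [  0.1 -21.6 -96.7]
(np.int32(84), np.int32(11), np.int32(11), np.float64(267.54761904761904), np.float64(175.29761904761904)) [0.45459389 0.00723968 0.0875    ] knob deg 177.1028477056661
```

Request:
move_arm(
  steps=[0,0,-1,6.2,0.04,0,0,0,0,-1,6.2,0.04,0,0,0,0,-1,6.2,0.04,0,0,0,0,-1,6.2,0.04,0,0,0,0,-1,6.2,0.04,0,0],
)

```text
time_s: 7.9
ee_pos: [0.4565, 0.0587, 0.283]
tcp_rot: [2.191, 1.568, -2.78]
wrist_force: [-3.0, -3.1, 3.4]
opening: 0.005
```

Request:
move_arm(
  steps=[0,0,-1,6.2,0.04,0,0,0,0,-1,6.2,0.04,0,0,0,0,-0.8,4.7,0.03,0,0,0,0,-0.5,3.1,0.02,0,0],
)

```text
time_s: 8.3
ee_pos: [0.4657, 0.0774, 0.2828]
tcp_rot: [2.238, 1.568, -2.862]
wrist_force: [-5.1, -3.0, 1.6]
opening: 0.003
```

```bash
python3 st.py; python3 k.py s8
```

```text
t 8.3 tip [0.4652 0.0772 0.1008] jaw 67.79 down [-3.e-03 -9.e-04 -1.e+00] q [-0.7   0.34  0.49  2.16 -0.25  0.69  1.14] F [-5.08 -2.97  1.64] op 0.003
F tool [-1.62  3.58 -4.68]
tip polar 0.1569 150.43
to knob in tool mm [ 1.000e-01 -5.360e+01 -1.364e+02]
(np.int32(63), np.int32(9), np.int32(11), np.float64(278.0), np.float64(183.65079365079364)) [0.46656424 0.05352986 0.0875    ] knob deg 158.3027082048992
```

View pics/s8.png

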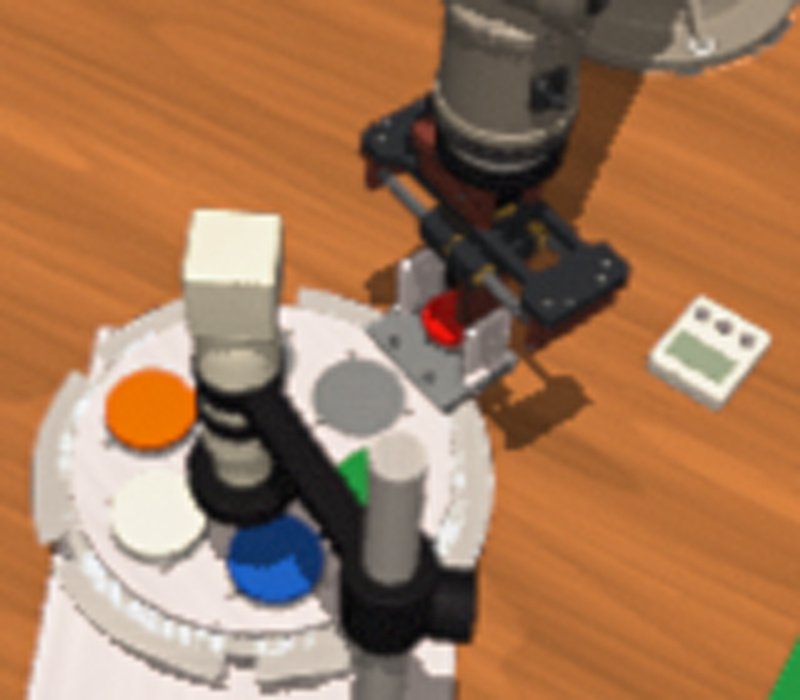

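Request:
move_arm(
  steps=[0,0,-0.5,3.1,0.02,0,0,0,0,-0.5,3.1,0.02,0,0,0,0,-0.5,3.1,0.02,0,0,0,0,-0.5,3.1,0.02,0,0,0,0,-0.5,3.1,0.02,0,0],
)

```text
time_s: 8.85
ee_pos: [0.4751, 0.0909, 0.2831]
tcp_rot: [2.421, 1.57, -2.781]
wrist_force: [-3.5, -1.7, -2.9]
opening: 0.004
```

Request:
move_arm(
  steps=[0,0,-0.5,3.1,0.02,0,0,0,0,-0.25,1.6,0.01,0,0,0,0,-0.25,1.6,0.01,0,0],
)

```text
time_s: 9.15
ee_pos: [0.4792, 0.0959, 0.2833]
tcp_rot: [2.568, 1.571, -2.673]
wrist_force: [-3.2, -2.9, -1.6]
opening: 0.001
```

```bash
python3 st.py; python3 k.py s9
```

```text
t 9.15 tip [0.4791 0.0959 0.1013] jaw 59.72 down [-2.e-04 -1.e-04 -1.e+00] q [-0.75  0.37  0.51  2.13 -0.28  0.7   1.  ] F [-3.24 -2.93 -1.55] op 0.001
F tool [ 1.55  1.32 -4.17]
tip polar 0.1557 141.87
to knob in tool mm [   0.   -69.5 -150.7]
(np.int32(49), np.int32(7), np.int32(11), np.float64(281.42857142857144), np.float64(188.53061224489795)) [0.47791311 0.07251055 0.0875    ] knob deg 149.5504398989499
```

Request:
move_arm(
  steps=[0,0,-0.2,1.2,0.008,0,0,0,0,-0.2,1.2,0.008,0,0,0,0,-0.2,1.2,0.008,0,0],
)

```text
time_s: 9.5
ee_pos: [0.4814, 0.0986, 0.2833]
tcp_rot: [1.661, 1.571, 2.679]
wrist_force: [-5.0, -2.7, -2.4]
opening: 0.007
```

Request:
move_arm(
  steps=[0,0,-0.2,1,0.006,0,0,0,0,-0.2,1,0.006,0,0],
)

```text
time_s: 9.7
ee_pos: [0.4828, 0.1003, 0.2833]
tcp_rot: [1.625, 1.57, 2.631]
wrist_force: [-4.8, -1.9, -0.7]
opening: 0.004
```

```bash
python3 st.py; python3 k.py s10
```

```text
t 9.7 tip [0.4827 0.1003 0.1013] jaw 57.68 down [-3.e-04  2.e-04 -1.e+00] q [-0.76  0.38  0.52  2.12 -0.29  0.71  0.96] F [-4.75 -1.91 -0.69] op 0.004
F tool [ 0.69  2.99 -4.16]
tip polar 0.1557 139.78
to knob in tool mm [  -0.   -74.2 -153.8]
(np.int32(48), np.int32(7), np.int32(10), np.float64(282.2083333333333), np.float64(189.625)) [0.48041034 0.07674751 0.0875    ] knob deg 147.58712280998074
```

View pics/s10.png

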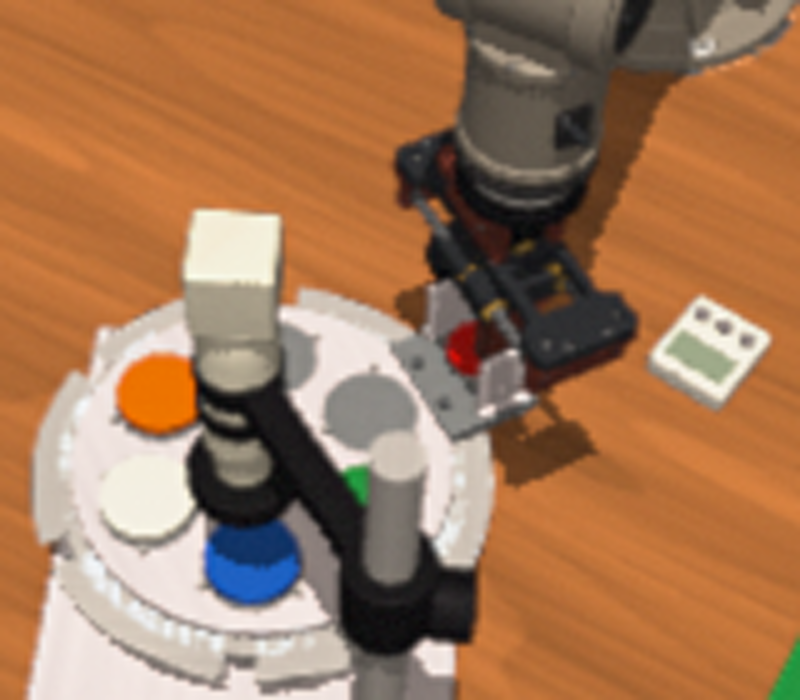

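Still turning freely (~4 N). Creep on, watching the force.

Request:
move_arm(
  steps=[0,0,-0.1,0.8,0.005,0,0,0,0,-0.1,0.8,0.005,0,0],
)

```text
time_s: 9.95
ee_pos: [0.4839, 0.1014, 0.2834]
tcp_rot: [0.176, 1.571, 1.173]
wrist_force: [-3.2, -2.3, -1.1]
opening: 0.006
```

Request:
move_arm(
  steps=[0,0,-0.1,0.7,0.005,0,0,0,0,0,0,0,0,0],
)

```text
time_s: 10.15
ee_pos: [0.4853, 0.1023, 0.2838]
tcp_rot: [-0.732, 1.568, 0.26]
wrist_force: [-0.8, -0.7, -0.2]
opening: 0.002
```

```bash
python3 st.py; python3 k.py s11
```

```text
t 10.15 tip [0.4858 0.1024 0.1018] jaw 56.83 down [ 2.9e-03  8.0e-04 -1.0e+00] q [-0.76  0.38  0.52  2.11 -0.29  0.71  0.95] F [-0.77 -0.71 -0.17] op 0.002
F tool [ 0.17  0.26 -1.01]
tip polar 0.1547 138.45
to knob in tool mm [  -0.2  -75.  -156.1]
(np.int32(45), np.int32(6), np.int32(11), np.float64(282.53333333333336), np.float64(189.15555555555557)) [0.47822465 0.07674407 0.0875    ] knob deg 148.0499260995716
```

Run:
```python
import cv2
a=[cv2.imread(f"pics/s{i}.png")[200:480,380:600] for i in(10,11)]
cv2.imwrite("pics/cmp.png",cv2.resize(cv2.hconcat(a),None,fx=1.8,fy=1.8))
```

View pics/cmp.png

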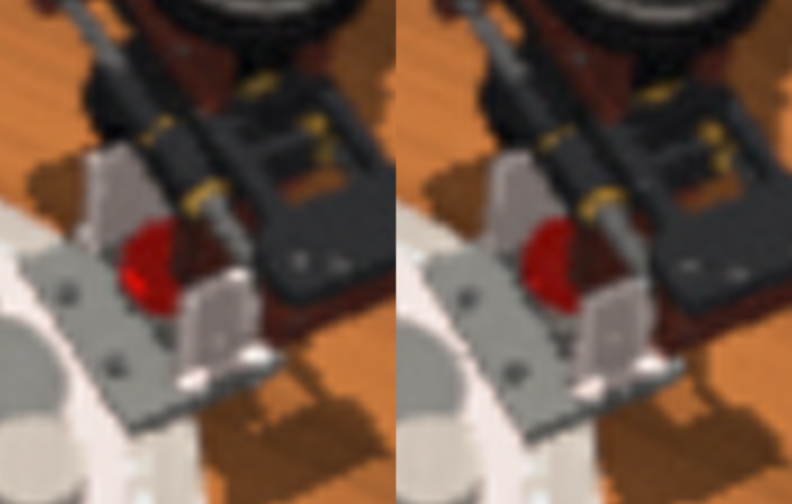

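Request:
move_arm(
  steps=[0,0,0,-4,0,0,0,0,0,0,-5,0,0,0,0,-6,0,0,0,0,0,0,-15,0,0,0,0,0,0,-20,0,0,0,0,0],
)

```text
time_s: 10.7
ee_pos: [0.4793, 0.0941, 0.3248]
tcp_rot: [2.801, 1.57, -2.491]
wrist_force: [0.5, -0.3, 0.3]
opening: 0.005
```

Request:
move_arm(
  steps=[0,-40,0,0,0,0,0,0,-40,0,0,0,0,0,0,-30,10,30,0,0,0,0,0,20,40,0,0,0,0,0,20,45,0,0,0],
)

```text
time_s: 11.2
ee_pos: [0.501, 0.2182, 0.4368]
tcp_rot: [-0.214, 1.566, 0.775]
wrist_force: [1.2, -0.3, -0.1]
opening: 0.01
```

Request:
move_arm(
  steps=[0,0,20,45,0,0,0,0,0,20,45,0,0,0,0,0,20,40,0,0,0,0,0,0,0,0,0,0],
)

```text
time_s: 11.6
ee_pos: [0.5197, 0.3671, 0.4338]
tcp_rot: [0.585, 1.568, 1.586]
wrist_force: [-1.6, 1.0, -0.1]
opening: 0.002
```

```bash
python3 st.py
python3 - <<'E'
from plant import grab_frame
from h import *
A=np.array([.6016,-.0002])
p,d=grab_frame("top");cv2.imwrite("pics/t12.png",cv2.resize(p[70:250,160:350,::-1],None,fx=4,fy=4,interpolation=2))
for nm,a,b,z in(("red",172,5,.094),("blue",100,125,.075),("green",55,75,.075),("orange",8,18,.075)):
    for s in blobs(p,a,b,180,60):
        if 190<s[3]<330 and 90<s[4]<250 and s[0]<2000:
            P=ray("top",s[3],s[4],z);v=P[:2]-A;dd=dep("top",s[3],s[4],d[int(round(s[4])),int(round(s[3]))])
            print(nm,s,P.round(4),np.hypot(*v).round(4),(np.degrees(np.arctan2(v[1],v[0]))%360).round(2),"depth z",dd[2].round(4))
p,d=grab_frame("scene");cv2.imwrite("pics/s12.png",cv2.resize(p[120:300,180:350,::-1],None,fx=4,fy=4,interpolation=2))
for s in blobs(p,172,5,180,100):
    if 200<s[3]<330 and 140<s[4]<250:
        P=ray("scene",s[3],s[4],.094);v=P[:2]-A;print(s,P,np.hypot(*v),np.degrees(np.arctan2(v[1],v[0]))%360,dep("scene",s[3],s[4],d[int(s[4]),int(s[3])]))
E
```

```text
t 11.6 tip [0.5197 0.3676 0.2518] jaw 57.37 down [-0.      0.0024 -1.    ] q [-1.08  0.42  0.5   1.65 -0.22  1.13  0.48] F [-1.59  1.02 -0.07] op 0.002
F tool [ 0.07  1.89 -0.  ]
tip polar 0.3768 102.56
to knob in tool mm [  -1.  -188.  -398.4]
red (np.int32(156), np.int32(14), np.int32(14), np.float64(237.57692307692307), np.float64(213.59615384615384)) [0.4726 0.0842 0.094 ] 0.1542 146.83 depth z 0.0953
blue (np.int32(66), np.int32(18), np.int32(9), np.float64(255.25757575757575), np.float64(150.15151515151516)) [0.6523 0.0323 0.075 ] 0.0602 32.62 depth z 0.0748
green (np.int32(300), np.int32(19), np.int32(20), np.float64(239.86), np.float64(166.71666666666667)) [0.6057 0.077  0.075 ] 0.0773 86.94 depth z 0.0737
orange (np.int32(328), np.int32(21), np.int32(20), np.float64(294.2256097560976), np.float64(168.5640243902439)) [ 0.5971 -0.0774  0.075 ] 0.0773 266.66 depth z 0.0779
(np.int32(88), np.int32(12), np.int32(11), np.float64(285.0681818181818), np.float64(188.45454545454547)) [0.47587449 0.08418981 0.094     ] 0.1514217458222879 146.12959207950976 [0.47570645 0.08412051 0.09375141]
```

View pics/t12.png

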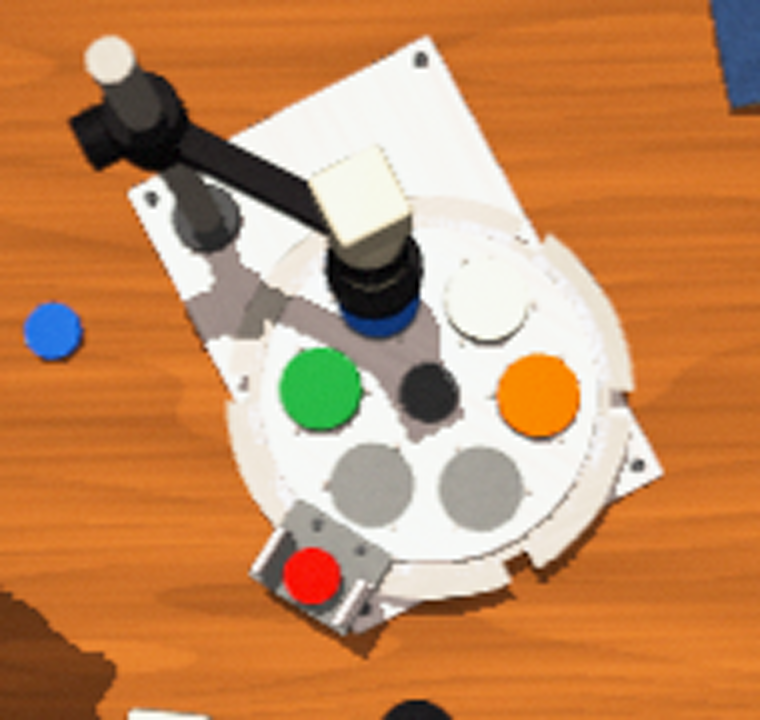

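View pics/s12.png

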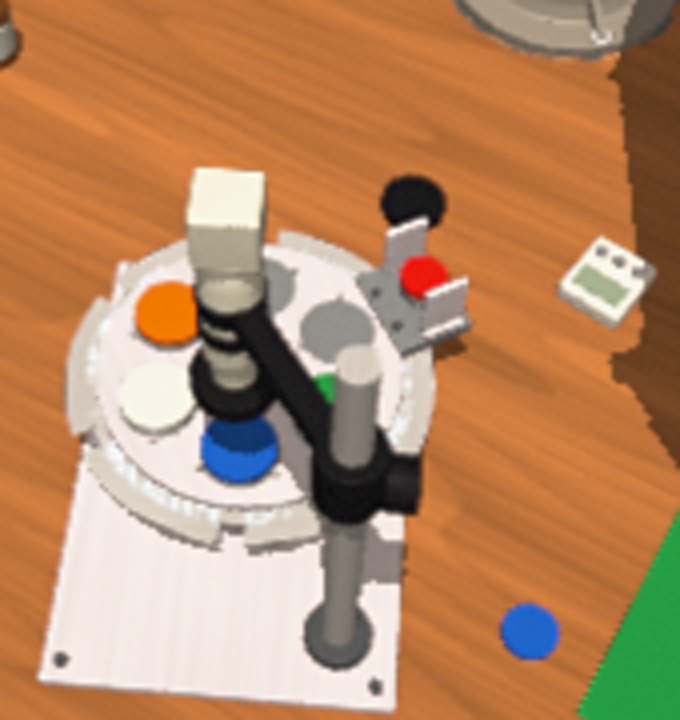

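```bash
python3 - <<'E'
from plant import grab_frame, close_job
from h import *
import h
ci={n:camera_info(n) for n in("top","scene")}
h.camera_info=lambda n:ci[n]
def med(n,d,u,v):
    return np.median([h.dep(n,i,j,d[j,i])[2] for i in range(u-2,u+3) for j in range(v-2,v+3)])
print("top start",med("top",np.load("top0.npz")["d"],293,216),"now",med("top",grab_frame("top")[1],238,214))
print("scene now",med("scene",grab_frame("scene")[1],285,188))
E
python3 st.py
```

```text
top start 0.09313206952279485 now 0.09306399282064204
scene now 0.0940782004698929
t 11.8 tip [0.5219 0.3577 0.2527] jaw 56.71 down [ 4.e-04 -6.e-04 -1.e+00] q [-1.07  0.41  0.51  1.66 -0.22  1.13  0.48] F [-0.81  0.37  0.53] op 0.007
F tool [-0.53  0.88 -0.13]
tip polar 0.3667 102.56
to knob in tool mm [ 2.000e-01 -1.853e+02 -3.892e+02]
```

The knob is fully up: 93.1 mm in the top view both before and now, and 94.1 mm in the scene view. The arm is clear, so I'm handing in.

```bash
python3 -c "
from plant import close_job
print(close_job())"
```

```text
the job is handed in; nothing more can be done
None
```

The table is turned one hole clockwise, the blue dish stands under the lens, and the plunger has sprung up and locked there. I handed the job in at about 11.8 s with the arm clear; no verdict was reported.

**What I did:** I pressed the knob about 8 mm with closed fingertips (about 7 N). I then pushed the clockwise tab, eased off about 8° out of the hole, and crept the last few degrees. No force reading between moves went above about 9 N.

**Last checks:**
- **Turn:** the knob moved from 206.4° to 146.8°, and the green and orange dishes moved by about the same 60°, all still 77 mm from the axis.
- **Plunger:** the knob's top is at 93.1 mm in the top view, the same as at the start, and 94.1 mm in the scene view, so it is fully up.
- **Blue dish:** it shows under the lens in both views, but the microscope partly hides it. I inferred its exact centre from the other dishes and the knob instead of measuring it.
- **Other things:** the dishes in view look in place. I did not check the rest of the bench again beyond the timer, which looked undisturbed.

**Disagreement:** the scene view puts the knob about 3 mm nearer the axis than the top view does (151 against 154 mm), slightly more than the stated calibration error.

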